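# Hold a gudgeon pin down in the V-block

### The arm

A 6-joint arm with a two-finger parallel gripper is mounted at the origin on the work surface. World frame = base frame: x ahead of the robot, y to its left, z up, the work surface at z = 0. Lengths are in mm, angles in rad, forces in N, time in s.
With the tool pointing down it reaches from about 250 to 775 mm from the base axis. Payload 4 kg.
Tool frame: the origin (TCP) lies at the very end of the fingers, on their centre line; the grasp point (between the pads) lies 19 mm behind it (arm.hold_point_z is the distance from the TCP to the grasp point, in mm); x points along the fingers, y is the direction in which the jaws open and shut, and the axes are right-handed (so a half turn about x gives the same grasp; the last joint's range is limited). The gripper opens to 94 mm and grips with 3 to 60 N. Pads are 16 mm wide; open, the fingers measure 119 mm over their backs; the gripper's body (75 mm by 177 mm) begins 78 mm behind the grasp point.
Start: joints at [1.16, 0.087, 1.371, -0, 1.684, -0.103], TCP at [166.639, 524.168, 205.506] pointing down, gripper open.
Joint ranges: [-3.1, 3.1], [-0.76, 2.03], [0.27, 2.55], [-1.08, 4.22], [0.17, 2.65], [-2.57, 2.57]. Speed limits (rad/s): [2.79, 2.79, 3.14, 3.14, 3.14, 3.14].

### API

Orientations are given as a rotation vector (axis times angle).
In Python, from plant import arm, snapshot, get_calibration, close_job, silhouettes, landmark_of gives the robot as it stands. Calls block until the motion is done:
- arm.move_to(position, orientation): joint-space move of the TCP to a pose.
- arm.line_to(position, orientation=None, feed=150, threshold=None): straight line of the TCP; orientation=None keeps the orientation; feed is the mean speed in mm/s. With threshold (N) it stops when the force on the tool has changed by that much, and returns True; else False.
- arm.set_joints(angles): joint-space move.
- arm.release() and arm.grasp(grip_force=None): open the fingers fully, or close them until they stop; grip_force is the grip in N (None keeps the last).
- arm.hold(seconds).
- arm.ik(position, orientation): joint angles nearest the present ones, or None.
- arm.read_state(): the state.
- snapshot(name): name is "scene" or "top"; returns the picture (420x560x3 uint8, red, green, blue); there is no depth.
- get_calibration(name): a dict with "vertical_fov" (degrees; the focal length in pixels is half the picture's height over the tangent of half this angle, whatever the lens; pixels are square), "cx", "cy" (the principal point, pixels), "pose" (4x4, takes a point from camera to world coordinates). Camera axes: x right, y up, looking along -z (the intrinsics and any distortion apply to the point x, -y, -z); pixel columns grow to the right and rows downward; lengths in mm; the calibration is good to about 2 mm. A picture is of the moment at which its call begins. get_calibration takes no time and is no camera call.
A pose or a line that the arm cannot do raises arm.IKError and nothing moves.
- close_job(): hands the job in, once; it reports no verdict.
Trained networks look in the newest picture that a camera, given by its name, has taken for a name from the list of things; names that differ only in an ending like _2 or _b are one class to them, and where a whole thing is asked for, a point or a joint stands for the part that bears it (a point fixed in the world has none). Each returns a list of dicts, best first, with "p" (0 to 1); they miss things now and then, are a little off and sometimes report something else, mostly with a low value. They report only what shows in the picture. A call takes as long as a camera call. They do not tell look-alikes from the thing itself.
- silhouettes(camera, query): "region" (420x560 bool, what is visible of it).
- landmark_of(camera, query): "at" ([x, y, z] in mm, in world coordinates, good to about 4 mm: a listed point, or the origin of a listed thing).
The state is a dict: "time": time; "joint_pos": joint angles; "dq": joint speeds; "joint_efforts": joint torques, N m; "tool_pos": TCP position; "eef_rot": TCP orientation; "force": force on the tool from outside, world axes, zero at the start; "moment": the same for the moment, N m; "grip_width": finger opening in mm.
Only numpy, scipy, OpenCV 4.12 (cv2) and the standard library are available. Lean on these libraries where they do the work, as an engineer would, in place of code of your own. Each camera call takes 0.05 s, during which the arm holds its last target.

### The job

Take the gudgeon pin (the hollow steel pin) from the parts tray and lay it lengthwise in the V of the V-block on the surface plate, sticking out about equally at both ends. Then press it down firmly (10 N or so will do) so that it bears on both sides of the V, and finish while still holding it pressed there, ready for its diameter to be measured with the micrometer. Do not let it bang into the V-block or shove the block about, and leave the tappet, piston, micrometer and spanner where they are.

Things in the scene. Friction and masses are not known exactly. Their poses are not given: they have to be found in the camera images.
- pin: Gudgeon (wrist) pin: plain ground steel tube, 24 mm outside diameter, 14 mm bore, 62 mm long, about 145 g. It lies on its side on the tray's floor at the start, pointing any way, clear of the walls. Origin at its very centre (12 mm above the tray's floor at the start); x is the tube's axis. It can be taken across its 24 mm or by its flat ends, 62 mm apart.
- vblock: Loose steel V-block on the plate, about 0.5 kg: 42 mm long (its x, along the V), 46 wide (y), 40 high (z). The 90-degree V along its top is 26 mm wide, centred, open at both ends, with a 3 mm relief slot at the bottom. Origin: centre of the underside. A seated pin's centre is 44 mm above it, 4 mm above the top faces; it touches each side 4.5 mm below them. Centred, it stands out 10 mm at each end.
- vblock_left: The side of the V-block's V towards its +y: the sloping face and top face of that half (part of the V-block; same origin and axes).
- vblock_right: The side of the V-block's V towards its -y: the sloping face and top face of that half (part of the V-block; same origin and axes).
- plate: Cast-iron surface plate, 300 mm (its x) by 200 mm (y), 45 mm high, fixed for the job, flat top at 45 mm above the bench. Origin at the centre of its underside. It lies to the left or the right of the robot. The V-block stands on its half nearer the robot, turned any way within about 70 degrees.
- tray: Shallow steel parts tray with a rubber floor, 270 mm (its x) by 200 mm (y), rim 14 mm high, walls 3 mm thick, floor 4 mm above the bench, fixed for the job. Origin at the centre of its underside. It lies on the other side from the surface plate.
- lifter: Bystander: a valve tappet, a dark steel cylinder 22 mm in diameter and 48 mm high standing on end at the tray's far end. Origin at the centre of its underside.
- piston: Bystander: an aluminium piston, 84 mm in diameter, 61 mm high, standing crown up on the bench between the tray and the plate. Origin at the centre of its underside.
- micrometer: Bystander: an outside micrometer lying flat on the far end of the surface plate, crosswise; a grey C-shaped frame 70 mm wide with a steel barrel, 140 mm long over all, 18 mm high. Origin on the underside, by its measuring gap; x runs along its barrel.
- spanner: Bystander: a steel combination spanner 190 mm long lying on the bench at the far left. Origin on the bench below it; its x runs along it.
Not all that is in view belongs to the job. What is shaped like the pin but green or orange is not meant.

How it is judged:
By the outcome, as a careful person would: the job done as asked, in the order asked, and still so for the second after the job is handed in, while the arm keeps its last pose, push and grip.
It also fails if it takes over 48 s, if anything falls off the work surface, if the arm or the gripper's body presses on something with over 40 N, if the wrist force passes 120 N, or if a joint passes its speed limit or range.

## Working session

There is one attempt and no reset: what is moved stays moved. The work goes in short steps, each a Python script; the robot and the scene stay as the last script left them, time stands still between calls to the robot, and variables do not carry over. Pictures are saved under pics/ and viewed, and the job is handed in when it is done.

```bash
ls; mkdir -p pics; python3 - <<'E'
from plant import *
import cv2
for n in("scene","top"):
    im=snapshot(n); cv2.imwrite(f"pics/a_{n}.png",im[:,:,::-1])
    c=get_calibration(n); print(n,c)
print(arm.read_state())
for q in ("pin","vblock","vblock_left","vblock_right","plate","tray","lifter","piston"):
    for n in("scene","top"):
        print(q,n,[(d["p"],d["at"]) for d in landmark_of(n,q)][:4])
print(arm.read_state()["time"])
E
```

```text
pics
scene {'vertical_fov': 51.93624179938791, 'cx': 284.30002084200606, 'cy': 204.12960032342767, 'pose': array([[ 8.18146067e-01, -3.04191841e-01,  4.87959360e-01,
         1.16321899e+03],
       [ 5.75005885e-01,  4.29431752e-01, -6.96388256e-01,
        -7.74047795e+02],
       [ 2.29038281e-03,  8.50326816e-01,  5.26249998e-01,
         6.71379174e+02],
       [ 0.00000000e+00,  0.00000000e+00,  0.00000000e+00,
         1.00000000e+00]])}
top {'vertical_fov': 50.47699664481777, 'cx': 270.67352582800123, 'cy': 209.02375292292868, 'pose': array([[-1.63764850e-02,  9.93009680e-01, -1.16891346e-01,
         4.79769988e+02],
       [-9.99419012e-01, -1.97518124e-02, -2.77759695e-02,
         9.30277325e-01],
       [-2.98906225e-02,  1.16368561e-01,  9.92756218e-01,
         1.23691757e+03],
       [ 0.00000000e+00,  0.00000000e+00,  0.00000000e+00,
         1.00000000e+00]])}
{'time': 0.1, 'joint_pos': array([ 1.15990861e+00,  8.78747514e-02,  1.37209132e+00, -2.93028015e-05,
        1.68357504e+00, -1.03090549e-01]), 'dq': array([-0.00040751, -0.00184264, -0.00317706, -0.00055445,
[... 707 characters left out ...]
47.4])]
vblock top [(0.9, [570.0, 243.6, 48.8])]
vblock_left scene [(0.57, [574.4, 243.1, 44.7])]
vblock_left top [(0.69, [575.1, 245.5, 46.8])]
vblock_right scene [(0.39, [571.8, 246.7, 45.4])]
vblock_right top [(0.55, [574.3, 240.4, 43.6]), (0.43, [601.6, 200.8, 0.3])]
plate scene [(0.64, [595.5, 206.7, -0.4]), (0.17, [708.2, 14.4, -0.1])]
plate top [(0.69, [602.0, 202.4, 0.7])]
tray scene [(0.9, [557.0, -207.8, -0.2])]
tray top [(0.88, [555.3, -209.9, -2.9]), (0.3, [602.6, 205.4, -2.9])]
lifter scene [(0.54, [667.9, -247.0, 5.9])]
lifter top [(0.48, [601.1, 203.1, -1.4]), (0.46, [666.6, -244.3, 10.5])]
piston scene [(0.94, [709.1, 11.6, -1.3])]
piston top [(0.77, [708.9, 13.8, -1.8])]
0.9
```

View pics/a_scene.png

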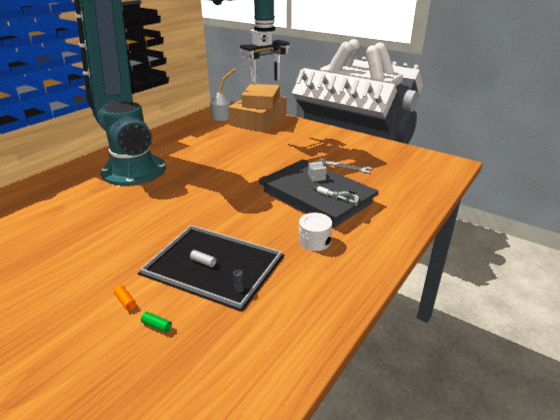

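View pics/a_top.png

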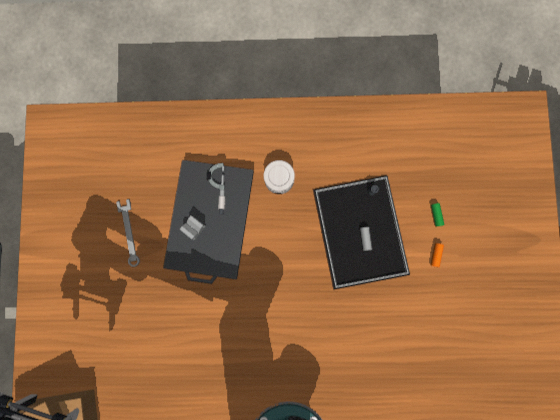

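The steel pin is in the tray at about (366,238) in the top view and (203,258) in the scene view. The V-block is at (193,227) top and (317,172) scene. The green and orange decoys lie outside the tray. I'll zoom in and fit the poses.

```bash
cat > h.py <<'E'
import numpy as np, cv2
from plant import *
def K(n,):
    c=get_calibration(n); f=210/np.tan(np.radians(c["vertical_fov"])/2); return f,c["cx"],c["cy"],np.array(c["pose"])
def proj(n,P):
    f,cx,cy,T=K(n); p=(np.atleast_2d(P)-T[:3,3])@T[:3,:3]
    return np.c_[cx+f*p[:,0]/-p[:,2], cy-f*p[:,1]/-p[:,2]]
def back(n,uv,z):
    f,cx,cy,T=K(n); uv=np.atleast_2d(uv).astype(float)
    d=np.c_[(uv[:,0]-cx)/f,-(uv[:,1]-cy)/f,-np.ones(len(uv))]@T[:3,:3].T
    s=(z-T[2,3])/d[:,2]; return T[:3,3]+d*s[:,None]
def crop(n,im,u,v,r,name,k=8):
    c=im[v-r:v+r,u-r:u+r,::-1]; cv2.imwrite(f"pics/{name}.png",cv2.resize(c,None,fx=k,fy=k,interpolation=cv2.INTER_CUBIC))
E
python3 - <<'E'
from h import *
a=snapshot("top"); b=snapshot("scene")
ims={"top":a,"scene":b}; np.save("top.npy",a); np.save("scene.npy",b)
C=[]
for n,pp,vv in(("top",(366,238),(193,227)),("scene",(203,258),(317,172))):
    for u,v in (pp,vv):
        c=ims[n][v-18:v+18,u-18:u+18,::-1]; C.append(cv2.resize(c,None,fx=8,fy=8,interpolation=cv2.INTER_CUBIC))
cv2.imwrite("pics/b.png",np.vstack([np.hstack(C[:2]),np.hstack(C[2:])]))
for q in("pin","vblock","vblock_left","vblock_right","tray","plate","piston"):
  for n in("top","scene"):
    for d in silhouettes(n,q)[:3]:
        m=d["region"]; ys,xs=np.nonzero(m)
        r=cv2.minAreaRect(np.c_[xs,ys].astype(np.float32))
        print(q,n,round(d["p"],2),m.sum(),np.round([xs.mean(),ys.mean()],1),[np.round(x,1) for x in r])
        np.save(f"m_{q}_{n}_{int(xs.mean())}.npy",m)
E
```

```text
pin top 0.69 206 [437. 215.] [array([437.1, 214.9]), array([22.9,  9.2]), np.float64(78.7)]
pin top 0.67 196 [437.  255.1] [array([437. , 255.1]), array([ 9.2, 22.5]), np.float64(9.5)]
pin top 0.54 188 [365.3 238.3] [array([365.4, 238.4]), array([21.9,  8.8]), np.float64(81.9)]
pin scene 0.96 381 [155.7 321.7] [array([155.6, 321.7]), array([31.4, 13. ]), np.float64(21.8)]
pin scene 0.8 277 [124.5 298.1] [array([124.1, 297.9]), array([26. , 11.8]), np.float64(52.1)]
pin scene 0.54 280 [202.8 258.3] [array([202.8, 258.2]), array([26.9, 11. ]), np.float64(21.8)]
vblock top 0.64 348 [192.4 227.9] [array([192.2, 228.1]), array([19.5, 18.9]), np.float64(40.6)]
vblock scene 0.88 278 [316.9 171.2] [array([317. , 171.1]), array([17.6, 18.3]), np.float64(83.7)]
vblock scene 0.65 263 [202.3 258.4] [array([202.4, 258.7]), array([26.5, 10.9]), np.float64(23.6)]
vblock_left top 0.7 151 [188.4 231.4] [array([188.5, 231.3]), array([17.3,  8.8]), np.float64(39.8)]
vblock_left scene 0.41 64 [315.  165.3] [array([315. , 165.5]), array([ 5., 12.]), np.float64(90.0)]
vblock_right top 0.67 166 [194.8 223.
[... 366 characters left out ...]
t64(82.4)]
tray top 0.57 7554 [360.4 233.1] [array([360.6, 232.2]), array([103.,  78.]), np.float64(78.4)]
tray scene 0.73 6842 [213.2 266.5] [array([210.8, 265.2]), array([133.4,  69.7]), np.float64(17.5)]
tray scene 0.68 3625 [317.2 192.3] [array([317.1, 189.8]), array([110.9,  52.3]), np.float64(26.6)]
plate top 0.66 7315 [208.5 222.1] [array([207.9, 223.1]), array([ 74. , 119.2]), np.float64(9.4)]
plate scene 0.87 3704 [317.2 192.2] [array([316.8, 191.6]), array([113.6,  49.8]), np.float64(23.2)]
piston top 0.77 785 [278.7 177.2] [array([278.4, 177.5]), array([33.3, 28.6]), np.float64(84.3)]
piston scene 0.58 1088 [315.  231.9] [array([315. , 231.5]), array([37., 32.]), np.float64(90.0)]
```

View pics/b.png

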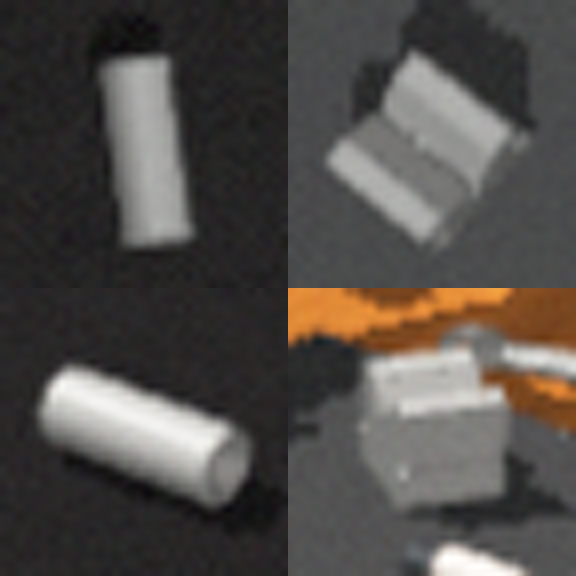

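```bash
cat >> h.py <<'E'
from scipy.optimize import minimize
S=8
def pinpts(x,y,z,th):
    a=np.linspace(0,2*np.pi,24,endpoint=False)
    L=np.array([[s*31,12*np.cos(t),12*np.sin(t)] for s in(-1,1) for t in a])
    R=np.array([[np.cos(th),-np.sin(th),0],[np.sin(th),np.cos(th),0],[0,0,1]]); return L@R.T+[x,y,z]
def boxpts(x,y,z,th):
    L=np.array([[s*21,t*23,h] for s in(-1,1) for t in(-1,1) for h in(0,40)])
    R=np.array([[np.cos(th),-np.sin(th),0],[np.sin(th),np.cos(th),0],[0,0,1]]); return L@R.T+[x,y,z]
def hullmask(n,P,win):
    u0,v0,w,h=win; p=proj(n,P); q=((p+0.5-[u0,v0])*S*16).astype(np.float32)
    hl=cv2.convexHull(np.round(q).astype(np.int32))
    m=np.zeros((h*S,w*S),np.uint8); cv2.fillConvexPoly(m,hl,255,lineType=cv2.LINE_8,shift=4)
    return cv2.resize(m,(w,h),interpolation=cv2.INTER_AREA)/255.
def fit(pts,z,masks,x0):
    # masks: {cam:(soft mask full)}
    def cost(p):
        c=0
        for n,(m,win) in masks.items():
            u0,v0,w,h=win; c+=((hullmask(n,pts(p[0],p[1],z,p[2]),win)-m[v0:v0+h,u0:u0+w])**2).sum()
        return c
    best=None
    for d in(-.15,0,.15):
        s=np.array(x0)+[0,0,d]
        r=minimize(cost,s,method="Nelder-Mead",options=dict(initial_simplex=[s,s+[8,0,0],s+[0,8,0],s+[0,0,.2]],xatol=.01,fatol=.01,maxiter=400))
        if best is None or r.fun<best.fun: best=r
    return best.x,best.fun
E
cat > fit1.py <<'E'
from h import *
im={n:np.load(n+".npy") for n in("top","scene")}
g={n:im[n].astype(float).mean(2) for n in im}
W={"top":(348,220,36,36),"scene":(185,240,36,36)}
pm={}
for n,(u,v,w,h) in W.items():
    c=g[n]; lo=35; sub=c[v:v+h,u:u+w]; 
    hi=np.percentile(sub,92)*.9
    pm[n]=(np.clip((c-lo)/(hi-lo),0,1)>.45,W[n]); pm[n]=(pm[n][0].astype(float),W[n]); print(n,hi,sub.min(),pm[n][0][v:v+h,u:u+w].sum())
x0=[540,-219,np.pi]
for s in(["top"],["scene"],["top","scene"]):
    for a in (0.,.25): print("pin",s,fit(pinpts,16,{n:pm[n] for n in s},[540,-219,a]))
import glob
vm={"top":(np.load(glob.glob("m_vblock_top_192.npy")[0]).astype(float),(174,208,38,38)),"scene":(np.load("m_vblock_scene_316.npy").astype(float),(298,152,38,38))}
for s in(["top"],["scene"],["top","scene"]):
    for a in (-.9,-.5): print("vb",s,fit(boxpts,45,{n:vm[n] for n in s},[572,244,a]))
E
python3 fit1.py
```

```text
top 134.7600000000001 12.333333333333334 203.0
scene 177.12 13.0 240.0
pin ['top'] (array([ 5.37831182e+02, -2.22390789e+02,  9.25237570e-02]), np.float64(8.755278738946558))
pin ['top'] (array([ 5.37828289e+02, -2.22397677e+02,  9.20555783e-02]), np.float64(8.793894655901575))
pin ['scene'] (array([ 5.34346797e+02, -2.19769736e+02,  8.32057250e-02]), np.float64(18.50883506343714))
pin ['scene'] (array([ 5.34679887e+02, -2.19686623e+02,  8.41874318e-02]), np.float64(18.30865051903114))
pin ['top', 'scene'] (array([ 5.36671854e+02, -2.21634731e+02,  8.28660413e-02]), np.float64(48.602599000384465))
pin ['top', 'scene'] (array([ 5.36679292e+02, -2.21604605e+02,  8.40655853e-02]), np.float64(48.529042675893876))
vb ['top'] (array([572.25303461, 242.2104648 ,  -0.77860502]), np.float64(37.612472126105345))
vb ['top'] (array([571.95882974, 242.20579977,  -0.75663475]), np.float64(37.77377931564783))Traceback (most recent call last):
  File "fit1.py", line 16, in <module>
    for a in (-.9,-.5): print("vb",s,fit(boxpts,45,{n:vm[n] for n in s},[572,244,a]))
                                 
[... 347 characters left out ...]
func(xr)
    fx = function(np.copy(x), *(wrapper_args + args))
  File "h.py", line 33, in cost
    u0,v0,w,h=win; c+=((hullmask(n,pts(p[0],p[1],z,p[2]),win)-m[v0:v0+h,u0:u0+w])**2).sum()
                        ~~~~~~~~^^^^^^^^^^^^^^^^^^^^^^^^^^^^^
  File "h.py", line 24, in hullmask
    u0,v0,w,h=win; p=proj(n,P); q=((p+0.5-[u0,v0])*S*16).astype(np.float32)
                     ~~~~^^^^^
  File "h.py", line 6, in proj
    f,cx,cy,T=K(n); p=(np.atleast_2d(P)-T[:3,3])@T[:3,:3]
              ~^^^
  File "h.py", line 4, in K
    c=get_calibration(n); f=210/np.tan(np.radians(c["vertical_fov"])/2); return f,c["cx"],c["cy"],np.array(c["pose"])
ValueError: time passes only in moves, steps and waits
```

```bash
sed -i 's/^def K(n,):/import functools\n@functools.lru_cache(None)\ndef K(n):/' h.py
sed -i '/"pin",s/d' fit1.py
cat >> fit1.py <<'E'
# tray from mask: landmark mins
t=np.load("m_tray_top_360.npy").astype(float)
def tp(x,y,z,th):
    L=np.array([[s*135,u*100,h] for s in(-1,1) for u in(-1,1) for h in(0,14)]);R=np.array([[np.cos(th),-np.sin(th),0],[np.sin(th),np.cos(th),0],[0,0,1]]); return L@R.T+[x,y,z]
print("tray",fit(tp,0,{"top":(t,(300,160,130,140))},[556,-209,.13]))
def wire(n,x,y,th):
    R=np.array([[np.cos(th),-np.sin(th),0],[np.sin(th),np.cos(th),0],[0,0,1]]);out=[]
    for yy in(-23,-13,-1.5,1.5,13,23):
        z=85 if abs(yy)>2 else 85-11.5
        out.append(proj(n,np.array([[-21,yy,z],[21,yy,z]])@R.T*1+[x,y,0]))
    for s in(-1,1):
        for a,b in((-23,-13),(13,23)): out.append(proj(n,np.array([[s*21,a,85],[s*21,b,85]])@R.T+[x,y,0]))
    return out
def ov(n,im,u,v,r,segs,k=16):
    c=cv2.resize(im[v-r:v+r,u-r:u+r,::-1],None,fx=k,fy=k,interpolation=cv2.INTER_CUBIC)
    for s in segs:
        q=np.round((s+.5-[u-r,v-r])*k).astype(int); cv2.polylines(c,[q],len(s)>2,(0,255,0),1)
    return c
if __name__=="__main__":
    P=(572,242.3,-.70)
    a=ov("top",im["top"],193,227,14,wire("top",*P)); b=ov("scene",im["scene"],317,172,14,wire("scene",*P),14)
    hp=lambda n:[cv2.convexHull(proj(n,pinpts(536.7,-221.6,16,.085)).astype(np.float32))[:,0]]
    c=ov("top",im["top"],366,238,14,hp("top"),10); d=ov("scene",im["scene"],203,258,18,hp("scene"),8)
    f=np.zeros((740,800,3),np.uint8)
    for I,(r,q) in ((a,(0,0)),(b,(0,400)),(c,(450,0)),(d,(450,400))):
        I=I[:,:400] if I.shape[1]>400 else I; f[r:r+I.shape[0],q:q+I.shape[1]]=I
    cv2.imwrite("pics/c%d.png"%np.random.randint(1e6),f[:740])
E
python3 fit1.py; ls pics
```

```text
a_scene.png
a_top.png
b.png  File "fit1.py", line 12
    import glob
    ^^^^^^
IndentationError: expected an indented block after 'for' statement on line 11
```

```bash
sed -i '11d' fit1.py; sed -i 's/wire("top",\*P))/wire("top",*P),11)/; s/wire("scene",\*P),14)/wire("scene",*P),11)/; s/(450,/(310,/g; s/740/600/g' fit1.py
sed -i 's/,14,hp("top"),10/,14,hp("top"),10/' fit1.py
python3 fit1.py; ls pics
```

```text
top 134.7600000000001 12.333333333333334 203.0
scene 177.12 13.0 240.0
vb ['top'] (array([572.25303461, 242.2104648 ,  -0.77860502]), np.float64(37.612472126105345))
vb ['top'] (array([571.95882974, 242.20579977,  -0.75663475]), np.float64(37.77377931564783))
vb ['scene'] (array([571.58086951, 242.97923797,  -0.8384587 ]), np.float64(26.504652056901193))
vb ['scene'] (array([571.84169148, 242.90587076,  -0.82657255]), np.float64(26.509665513264128))
vb ['top', 'scene'] (array([572.04237232, 242.43706973,  -0.80586811]), np.float64(65.79841599384852))
vb ['top', 'scene'] (array([572.04259116, 242.4354966 ,  -0.80593899]), np.float64(65.79841599384852))
tray (array([ 5.54937158e+02, -2.11370693e+02,  1.72935275e-01]), np.float64(708.7161860822761))
a_scene.png
a_top.png
b.png
c869350.png
```

View pics/c869350.png

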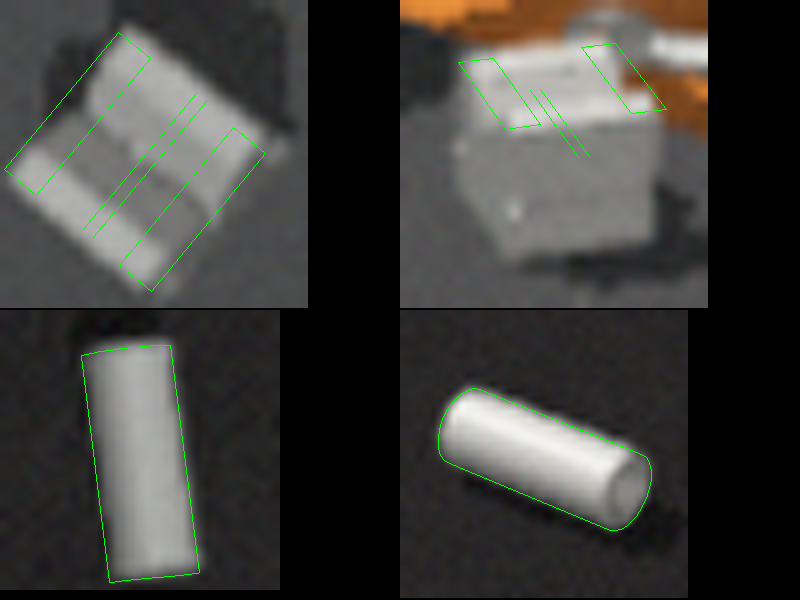

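```bash
sed -i 's/for a in (-.9,-.5)/for a in (.8,.95)/; s/P=(572,242.3,-.70)/import sys; P=tuple(map(float,sys.argv[1:4]))/; s/^print("tray.*//' fit1.py
python3 fit1.py 572 242.5 .88; ls -t pics|head -1
```

```text
top 134.7600000000001 12.333333333333334 203.0
scene 177.12 13.0 240.0
vb ['top'] (array([571.68392181, 242.04114047,   0.86790205]), np.float64(12.544129181084198))
vb ['top'] (array([571.68392181, 242.04114047,   0.86790205]), np.float64(12.544129181084198))
vb ['scene'] (array([571.12290075, 243.45635502,   0.83966945]), np.float64(24.173225682429834))
vb ['scene'] (array([571.12290075, 243.45635502,   0.83966945]), np.float64(24.173225682429834))
vb ['top', 'scene'] (array([571.76738705, 242.21477867,   0.85472836]), np.float64(37.83504805843906))
vb ['top', 'scene'] (array([571.76738705, 242.21477867,   0.85472836]), np.float64(37.83504805843906))
c97524.png
```

```bash
python3 fit1.py 571.7 242.2 .865 >/dev/null; cp $(ls -t pics/c*|head -1) pics/d.png
```

```text
(no output)
```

View pics/d.png

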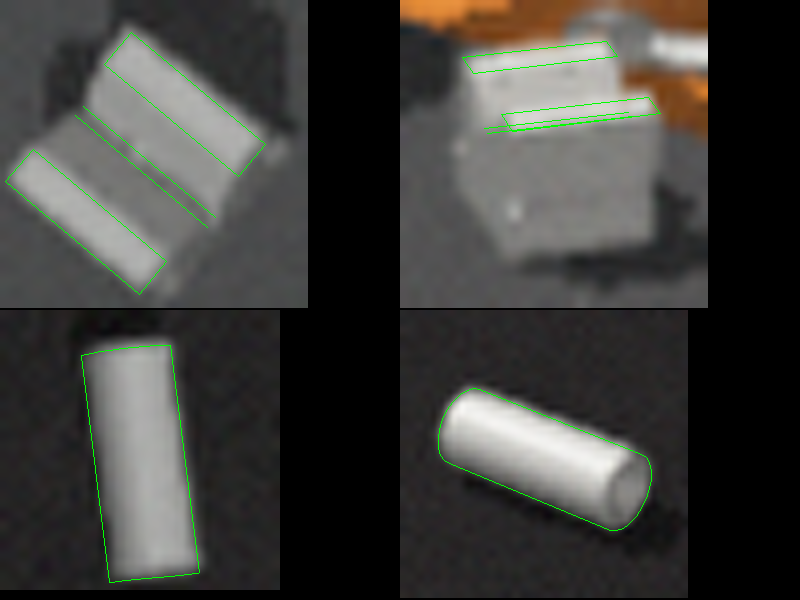

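The V-block wireframe (571.7, 242.2, yaw 0.865) and the pin outline (536.7, -221.6, yaw 0.085) both match the two views to under a pixel. I'll grip the pin by its flat ends. That leaves the fingers clear of the V-block and centres the pin in the jaws.

```bash
cat >> h.py <<'E'
from scipy.spatial.transform import Rotation as Ro
def rot(th):
    c,s=np.cos(th),np.sin(th); return Ro.from_matrix(np.array([[0,c,s],[0,s,-c],[-1,0,0]])).as_rotvec()
def st(t=""):
    s=arm.read_state(); print(t,"t%.2f"%s["time"],np.round(s["tool_pos"],1),"F",np.round(s["force"],2),"M",np.round(s["moment"],2),"w%.1f"%s["grip_width"],"ori",np.round(s["eef_rot"],3)); return s
E
python3 - <<'E'
from h import *
st()
for n,p,th in(("pin",[536.7,-221.6,10],.085),("vb",[571.7,242.2,90],.865)):
    for k in(-1,0,1):
        q=arm.ik(p,rot(th+k*np.pi)); print(n,k,None if q is None else np.round(q,2))
E
```

```text
t1.70 [166.6 524.2 205.5] F [-0.34  0.25 -0.28] M [-0.   -0.04  0.03] w94.0 ori [ 0.242  1.557 -0.242]
pin -1 None
pin 0 [-0.49  0.27  1.56 -0.    1.31 -0.57]
pin 1 None
vb -1 None
vb 0 [ 0.31  0.29  1.36  0.    1.49 -0.56]
vb 1 None
```

```bash
python3 - <<'E'
from h import *
o=rot(.085); x,y=536.7,-221.6
arm.move_to([x,y,150],o); st("above")
arm.line_to([x,y,45],o,feed=150); st()
for n in("top","scene"):
    im=snapshot(n); cv2.imwrite(f"pics/e_{n}.png",cv2.resize(im[(200 if n=="top" else 200):,(300 if n=="top" else 120):][:120,:140,::-1],None,fx=4,fy=4))
E
```

```text
above t4.63 [ 537.  -220.8  150.1] F [-0.41  0.57 -0.58] M [-0.03  0.07 -0.02] w93.9 ori [ 1.146  1.249 -1.145]
 t5.48 [ 537.5 -221.9   46.1] F [-0.44 -0.32  0.05] M [-0.1   0.03 -0.05] w93.9 ori [ 1.146  1.246 -1.145]
```

```bash
python3 -c "
import cv2,numpy as np
a=cv2.imread('pics/e_top.png');b=cv2.imread('pics/e_scene.png');cv2.imwrite('pics/e.png',cv2.resize(np.hstack([a,b]),(800,343)))"
```

```text
(no output)
```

View pics/e.png

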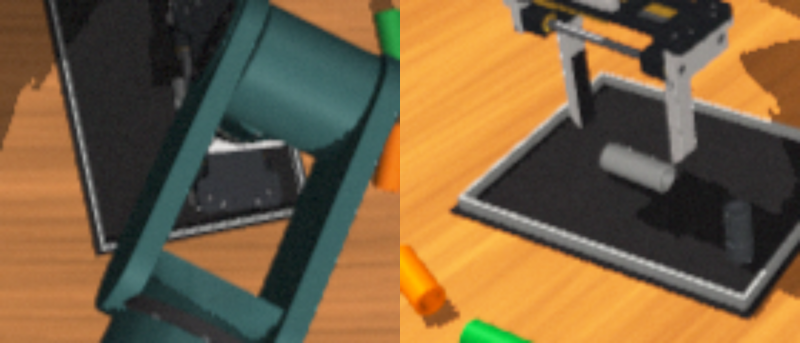

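In the scene view the fingers straddle the pin's two ends along its axis, so I'll descend.

```bash
python3 - <<'E'
from h import *
o=rot(.085); x,y=536.7,-221.6
print(arm.line_to([x,y,7.5],o,feed=60,threshold=4)); st()
arm.grasp(25); st("grasped")
arm.line_to([x,y,60],o,feed=100); arm.hold(.2); st("up")
for n,(u,v) in(("top",(300,180)),("scene",(120,180))):
    im=snapshot(n); cv2.imwrite(f"pics/f_{n}.png",cv2.resize(im[v:v+120,u:u+140,::-1],None,fx=4,fy=4))
E
```

```text
False
 t6.36 [ 536.8 -221.7    7.5] F [-0.28  0.15  0.11] M [-0.09  0.08 -0.04] w94.3 ori [ 1.146  1.248 -1.146]
grasped t6.96 [ 536.9 -221.7    7.7] F [ 0.42 -0.22  0.72] M [-0.1   0.03 -0.02] w61.8 ori [ 1.146  1.248 -1.146]
up t7.83 [ 536.  -221.3   58.8] F [-0.05 -0.27 -1.35] M [-0.09  0.1  -0.05] w62.0 ori [ 1.146  1.25  -1.147]
```

View pics/f_scene.png

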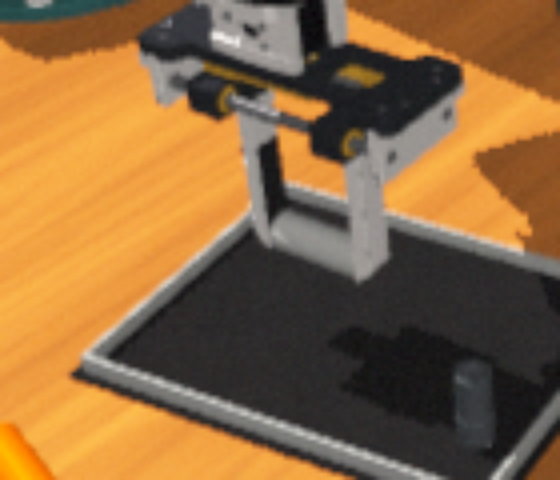

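Grip width is 62.0 and the weight change is 1.4 N, so the pin is held by both ends. Next I'll carry it over and hover above the V.

```bash
python3 - <<'E'
from h import *
o=rot(.085); x,y=536.7,-221.6
arm.line_to([x,y,180],o,feed=200)
o=rot(.865); x,y=571.7,242.2
arm.move_to([x,y,180],o); 
arm.line_to([x,y,105],o,feed=120); arm.hold(.3); st("hover")
for n,(u,v) in(("top",(140,170)),("scene",(270,110))):
    im=snapshot(n); np.save(f"hov_{n}.npy",im); cv2.imwrite(f"pics/g_{n}.png",cv2.resize(im[v:v+100,u:u+100,::-1],None,fx=6,fy=6,interpolation=cv2.INTER_CUBIC))
st()
E
```

```text
hover t11.46 [572.1 242.3 105.9] F [ 0.07 -0.1  -1.12] M [-0.    0.01  0.02] w61.9 ori [ 0.553  1.498 -0.551]
 t11.56 [571.9 242.3 105.5] F [-0.78 -0.61 -2.37] M [-0.03 -0.05  0.01] w61.5 ori [ 0.553  1.499 -0.552]
```

View pics/g_scene.png

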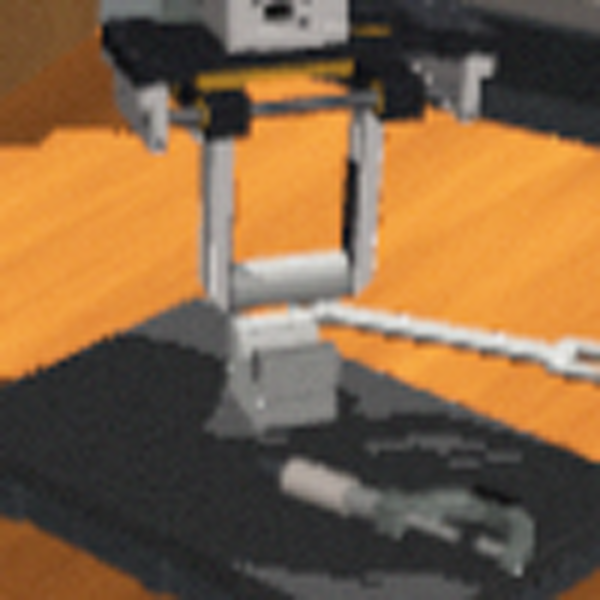

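View pics/g_top.png

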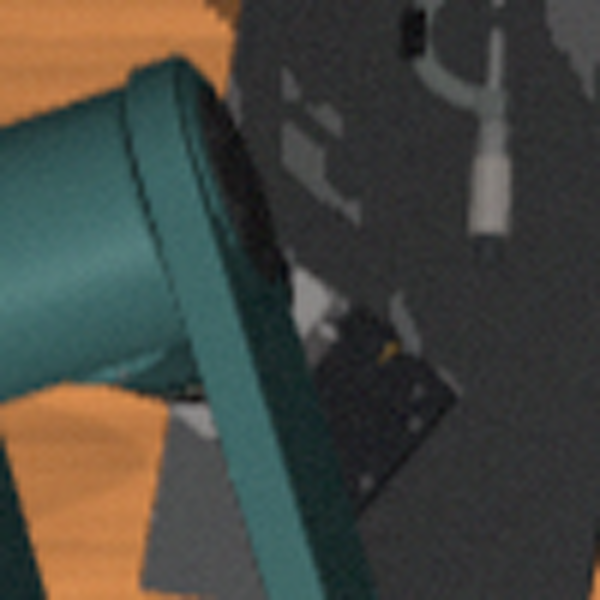

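```bash
cat > ov2.py <<'E'
import sys; sys.argv=["x"]
exec(open("fit1.py").read().split('if __name__')[0].split("import glob")[0].split("W={")[0])
exec("def wire"+open("fit1.py").read().split("def wire")[1].split("if __name__")[0])
im=np.load("hov_scene.npy")
segs=wire("scene",571.7,242.2,.865)+[cv2.convexHull(proj("scene",pinpts(571.9,242.3,105.5+8.5,.865)).astype(np.float32))[:,0]]
cv2.imwrite("pics/h.png",ov("scene",im,318,163,18,segs,16))
E
python3 ov2.py
```

```text
(no output)
```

View pics/h.png

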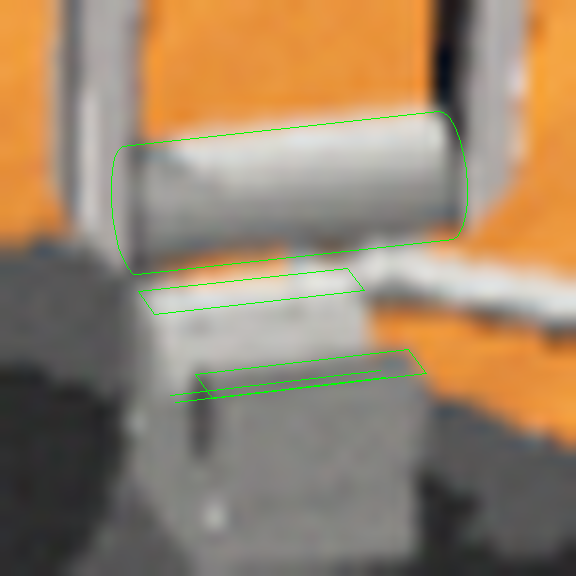

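The expected pin outline and block wireframe match the hover picture to within about 1 px. I'll make a guarded descent, expecting the pin to seat at TCP z ≈ 80.5.

```bash
python3 - <<'E'
from h import *
o=rot(.865); x,y=571.7,242.2
arm.line_to([x,y,87],o,feed=60); arm.hold(.2); st("87")
print(arm.line_to([x,y,77],o,feed=10,threshold=3)); st("touch")
F=[]
for i in range(8): arm.hold(.05); s=arm.read_state(); F.append(np.r_[s["tool_pos"],s["force"],s["moment"]])
print(np.round(np.mean(F,0),2))
f=np.mean(F,0)[3:5]; print("lateral (+y block)",f@[-np.sin(.865),np.cos(.865)],"axial",f@[np.cos(.865),np.sin(.865)])
im=snapshot("scene"); np.save("touch_scene.npy",im); cv2.imwrite("pics/i.png",cv2.resize(im[145:190,295:340,::-1],None,fx=12,fy=12,interpolation=cv2.INTER_CUBIC))
E
```

```text
87 t12.21 [572.  242.3  87.4] F [ 0.11 -0.63 -1.24] M [-0.04  0.01 -0.  ] w61.7 ori [ 0.553  1.499 -0.552]
True
touch t12.88 [572.2 241.8  80.7] F [1.3  0.54 2.59] M [-0.02 -0.16  0.08] w61.6 ori [ 0.552  1.498 -0.552]
[ 5.7222e+02  2.4182e+02  8.0700e+01  1.4100e+00 -3.9000e-01  5.1200e+00
 -5.0000e-02 -2.5000e-01  6.0000e-02]
lateral (+y block) -1.327416946637914 axial 0.6194388298508209
```

View pics/i.png

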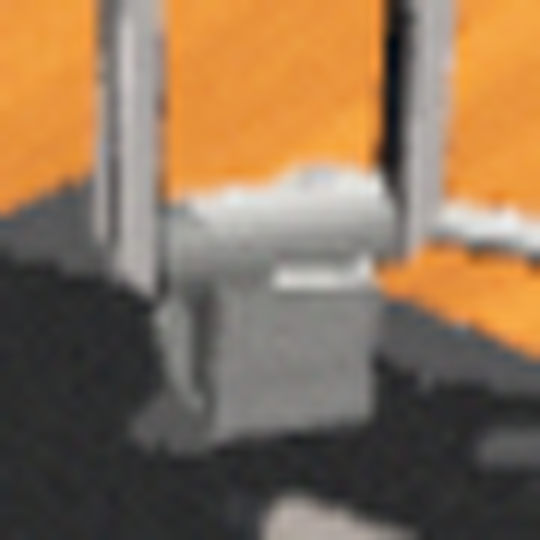

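Contact came at TCP z 80.7, against 80.5 expected. The load is about 6.4 N vertical and 1.3 N lateral, so the pin is in the V almost centred. I'll release it so it settles on both sides, look, then regrip.

```bash
python3 - <<'E'
from h import *
arm.release(); arm.hold(.3); st("released")
im=snapshot("scene"); np.save("rel_scene.npy",im); cv2.imwrite("pics/j.png",cv2.resize(im[145:190,295:340,::-1],None,fx=12,fy=12,interpolation=cv2.INTER_CUBIC))
E
```

```text
released t14.31 [571.1 241.6  79.3] F [-1.41 -0.4   0.43] M [-0.06  0.   -0.03] w93.9 ori [ 0.551  1.501 -0.554]
```

View pics/j.png

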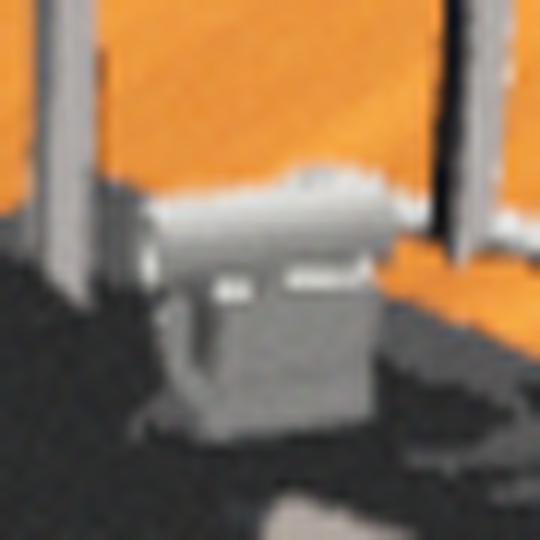

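The pin rests in the V with the fingers clear of it. I'll compare the overhang with the model for a seated, centred pin.

```bash
cat >> ov2.py <<'E'
im=np.load("rel_scene.npy"); b=np.load("scene.npy")
box=lambda n:[cv2.convexHull(proj(n,boxpts(571.7,242.2,45,.865)).astype(np.float32))[:,0]]
pin=[cv2.convexHull(proj("scene",pinpts(571.7,242.2,89,.865)).astype(np.float32))[:,0]]
A=ov("scene",im,318,167,18,box("scene")+pin,11); B=ov("scene",b,318,167,18,box("scene"),11)
cv2.imwrite("pics/k.png",np.hstack([A,B]))
E
python3 ov2.py
```

```text
(no output)
```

View pics/k.png

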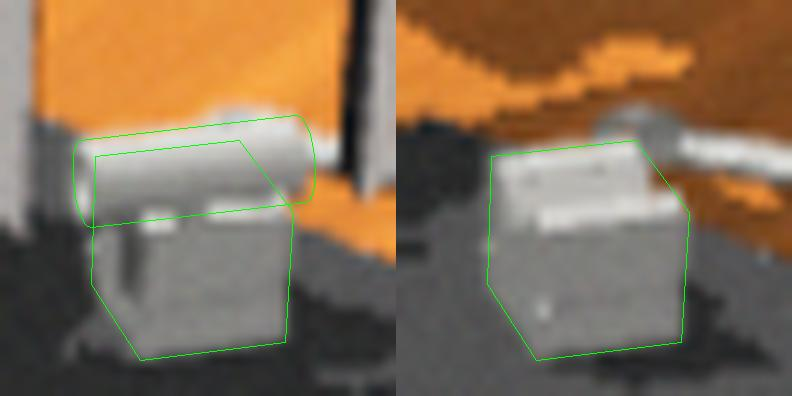

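The block outline is the same before and after, and the pin is centred to about 1 mm with both ends out. Next: regrip and press.

```bash
python3 - <<'E'
from h import *
o=rot(.865); x,y=571.7,242.2
def avg(t):
    F=[]
    for i in range(8): arm.hold(.05); s=arm.read_state(); F.append(np.r_[s["tool_pos"],s["force"],s["moment"]])
    m=np.mean(F,0); f=m[3:5]; print(t,"t%.1f"%s["time"],np.round(m,2),"w%.1f"%s["grip_width"],"lat %.1f ax %.1f"%(f@[-np.sin(.865),np.cos(.865)],f@[np.cos(.865),np.sin(.865)])); return m
avg("open")
arm.grasp(45); m=avg("gripped")
p=m[:3]
print(arm.line_to([p[0],p[1],p[2]-5],o,feed=4,threshold=9)); st(); avg("press")
E
```

```text
open t14.8 [ 5.7110e+02  2.4161e+02  7.9330e+01 -1.1000e-01 -6.0000e-02 -1.1000e-01
 -3.0000e-02 -0.0000e+00 -2.0000e-02] w94.1 lat 0.0 ax -0.1
gripped t15.8 [ 5.7118e+02  2.4167e+02  7.9340e+01  3.7000e-01  3.9000e-01 -1.1000e-01
  5.0000e-02 -7.0000e-02  2.0000e-02] w61.7 lat -0.0 ax 0.5
True
 t16.38 [571.2 241.7  79.3] F [-0.35  0.11  2.87] M [-0.05  0.05  0.03] w61.7 ori [ 0.551  1.499 -0.553]
press t16.8 [ 5.7119e+02  2.4168e+02  7.9280e+01 -3.6000e-01 -4.4000e-01  4.4200e+00
 -1.0000e-01  7.0000e-02  2.0000e-02] w62.0 lat -0.0 ax -0.6
```

```bash
python3 - <<'E'
from h import *
o=rot(.865)
def avg(t):
    F=[]
    for i in range(8): arm.hold(.05); s=arm.read_state(); F.append(np.r_[s["tool_pos"],s["force"],s["moment"]])
    m=np.mean(F,0); f=m[3:5]; print(t,"t%.1f"%s["time"],np.round(m,2),"w%.1f"%s["grip_width"],"lat %.1f ax %.1f"%(f@[-np.sin(.865),np.cos(.865)],f@[np.cos(.865),np.sin(.865)])); return m
p=[571.18,241.67]
z=78.0
while z>72:
    hit=arm.line_to([*p,z],o,feed=6,threshold=12); m=avg("z%.1f hit%d"%(z,hit))
    if m[5]>10.5 or hit: break
    z-=.6 if m[5]<8 else .3
E
```

```text
z78.0 hit0 t17.4 [ 5.7122e+02  2.4167e+02  7.9250e+01 -1.8800e+00 -5.9000e-01  7.9000e+00
 -2.0000e-01  3.8000e-01  1.0000e-02] w61.3 lat 1.0 ax -1.7
z77.4 hit0 t18.1 [ 5.7124e+02  2.4167e+02  7.9240e+01 -2.3700e+00 -6.8000e-01  9.2500e+00
 -2.8000e-01  5.5000e-01  4.0000e-02] w62.0 lat 1.4 ax -2.1
z77.1 hit0 t18.7 [ 5.7124e+02  2.4167e+02  7.9240e+01 -2.6300e+00 -7.7000e-01  1.0320e+01
 -3.1000e-01  6.2000e-01  4.0000e-02] w61.8 lat 1.5 ax -2.3
z76.8 hit0 t19.4 [ 5.7124e+02  2.4167e+02  7.9220e+01 -3.3700e+00 -1.0200e+00  1.1500e+01
 -3.4000e-01  7.2000e-01  3.0000e-02] w61.4 lat 1.9 ax -3.0
```

```bash
python3 - <<'E'
from h import *
arm.line_to([570.4,241.45,76.8],rot(.865),feed=4,threshold=6)
for i in range(3): arm.hold(.3); st()
im=snapshot("scene"); np.save("rel_scene.npy",im)
E
python3 ov2.py; cp pics/k.png pics/l.png
```

```text
t20.04 [571.2 241.7  79.2] F [-1.93  0.34 10.7 ] M [-0.14  0.47  0.05] w61.9 ori [ 0.553  1.497 -0.551]
 t20.34 [571.2 241.7  79.2] F [-1.58 -0.88 10.28] M [-0.18  0.38  0.05] w61.8 ori [ 0.553  1.497 -0.551]
 t20.64 [571.2 241.7  79.2] F [-1.4  -0.87 10.72] M [-0.24  0.36 -0.02] w61.6 ori [ 0.553  1.497 -0.551]
```

View pics/l.png

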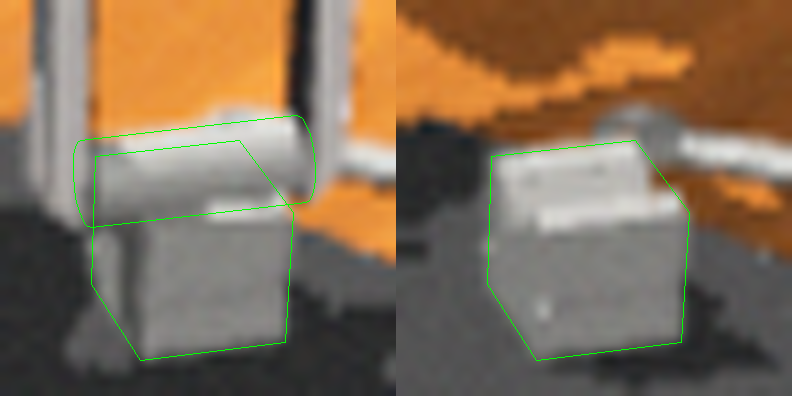

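The pin is pressed at about 10.6 N with only 1.6 N sideways, and the block outline hasn't moved. Handing in.

```bash
python3 -c "
from h import *
close_job(); st()"
```

```text
the job is handed in; nothing more can be done
the job is handed in; nothing more can be done
```

The gudgeon pin is lying lengthwise in the V of the V-block. I handed in with the gripper still holding it by its ends and pressing down at about 10.6 N, about 20.7 s into the 48 s allowed.

**How it went:** I took the pin by its flat ends and lowered it slowly into the V until it touched. I then released it once so it could settle on both sides, and regripped it before pressing.

**Last checks:**
- **Seating:** pin contact came at 80.7 mm tool height, against 80.5 mm expected for a seated pin. The jaws read about 62 mm, and sideways force was about 1.6 N while pressing.
- **Position:** in the scene picture the V-block's outline matches the one from before, and the pin is centred along the V to about 1 mm. The top camera's view was blocked by the arm, so this comes from one camera.
- **Force:** the first press stopped early at about 4.4 N, so I stepped it up. It reached 11.5 N, and a small sideways correction brought it to about 10.6 N.
- **Other parts:** I did not measure the tappet, piston, micrometer and spanner again at the end. Planned moves kept clear of them, and no unexpected force showed in the readings I took.

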